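# Release the stay, lower the drive cage and clamp it

## Task

The repair under this small desktop computer's swung-up drive cage is finished, so put the cage back down: lift the locked stay off its stud, lower the cage gently on its hinge until it is fully home (it must not drop), then turn the clamp knob clockwise to its stop so that its tongue holds the cage down. Leave the things lying in and right beside the computer where they are.

Things in the scene. Friction and masses are not known exactly. Their poses are not given: they have to be found in the camera images.
- chassis: small desktop computer lying flat, cover off: fixed open steel box 338 (x) by 379 (y) by 108 mm high, 4 mm walls. Origin: centre of its underside, on the desk; turned about z only. +x side = black front bezel, +y = left side, z up. The drive cage is hinged along the left side, the stay is on the cage's robot side, the clamp knob right of the cage near the bezel. Chassis coordinates below are in mm in this frame
- cooler_top (a point): top centre of the CPU cooler in the chassis (an obstacle): 74 by 74 mm, 50 mm above the desk, at chassis (-120, -40). Other fixed things inside: power supply block 98 x 142 mm, 84 mm high, at (-112, 112); memory sticks 42 mm high along x from -155 to -25 at y = -105 to -118; other board parts are below 25 mm
- cage_hinge (a point): point on the hinge line of the drive cage, at chassis (8, 150, 92). The line runs along chassis x
- cage (a joint): angle (rad) of the drive cage, a 140 x 165 x 54 mm steel box, about 0.8 kg: 0 = fully home (hard stop), reaching from the hinge to chassis -y with its top level with the hinge; about 1.58 = upright at the start; limit 1.66. The hinge is stiff (0.55 N m): it holds the cage where it is left above about 1.15 rad; lower down the cage may fall by its own weight unless held
- bail (a point): middle of the cross bar of the cage's black U-shaped bail handle: 10 mm round bar along chassis x, 44 mm free between its legs, 40 mm off the cage's end face. 205 mm from the hinge line, 4 mm below the hinge plane: home at chassis (8, -55, 88), with nothing below it higher than 25 mm above the desk; upright about 295 mm above the desk. The bar may turn between the fingers
- stay (a joint): angle (rad) of the stay relative to the cage; grows as its free end rises; limits -2.3, 0.5. A flat steel bar 4 mm thick (chassis x), 24 mm high, in the plane chassis x = -35. At the start about -2.06: it slopes down to the right and the notch in its lower edge sits on the stud, so the cage cannot go down. About 0.05 with the cage home: level, its plain edge on the stud. It falls by its own weight
- stay_pivot (a point): the stay's pivot on the cage, axis along chassis x: 55 mm from the hinge line and 10 mm below the cage's hinge plane. From here the stay runs to the right (chassis -y)
- stay_button (a point): centre of the round black finger button at the stay's free end: a disc 28 mm in diameter, 14 mm thick, axis along chassis x, 202 mm from the pivot, at the start about 50 mm above the desk, with 30 mm or more free beside both flat sides. Raised by 25 to 30 mm, then moved 14 to 18 mm in chassis -y (the cage swings down 0.2 to 0.35 rad with it) and let down, the stay rests unlocked
- stay_notch (a point): point in the notch of the stay's lower edge that coincides with the stud's axis while locked (within 3 mm). 159 mm from the pivot, 43 mm short of the button. The notch is 13 mm wide, 14 mm deep. Lifted off and let straight down it locks again; let down after moving to chassis -y, the plain edge between notch and pivot rests on the stud and slides over it as the cage is lowered
- stud_mid (a point): point on the axis of the fixed stud the stay locks on, in the plane of the stay: a steel pin 8 mm in diameter along chassis x, at chassis (-35, 0, 72). Its axes are those of the chassis
- knob (a joint): angle (rad) of the clamp knob, grows clockwise seen from above, 0 to a stop at 1.57; stiff (0.06 N m), stays where it is put. The tongue below points along the grip: to chassis -x at 0 (free of the cage), to chassis +y at 1.57, over the ear of the cage when that is home. Turned too early it keeps the cage from going home
- knob_grip (a point): centre of the knob's black grip, a bar 54 mm long, 14 mm wide, 32 mm high on an upright axis at chassis (90, -62), 122 mm above the desk. Its length lies along chassis x at joint 0 and along chassis y at 1.57. The bracket below it is 84 mm above the desk
- spare_disk: bystander: loose hard disk, 147 x 102 x 26 mm, on the desk just left of the chassis
- duster: bystander: air-duster can, 65 mm in diameter, 190 mm high, upright on the desk just beside the chassis, right or left (changes places with the mug)
- mug: bystander: white mug, 80 mm in diameter, 95 mm high, on the desk just beside the chassis, left or right
- screw_dish: bystander: square grey dish, 75 x 75 x 22 mm, on top of the power supply inside the chassis
- screwdriver: bystander: screwdriver 200 mm long, on the desk just right of the chassis

How it is judged:
By the outcome, as a careful person would: the job done as asked, in the order asked, and still so for the second after the job is handed in, with the robot touching nothing.
It also fails if it takes over 72 s, if anything falls off the work surface, if the arm or the gripper's body presses on something with over 40 N, if the wrist force passes 120 N, or if a joint passes its speed limit or range.

## Robot

A 7-joint arm with a two-finger parallel gripper is mounted at the origin on the work surface. World frame = base frame: x ahead of the robot, y to its left, z up, the work surface at z = 0. Lengths are in m, angles in rad, forces in N, time in s.
With the tool pointing down it reaches from about 0.4 to 0.875 m from the base axis. Payload 19.3 kg.
Tool frame: the origin (TCP) lies midway between the tips of the shut fingers; the grasp point (between the pads) lies bot.grip_point_offset behind it (bot.grip_point_offset is the distance from the TCP to the grasp point, in m); z points along the fingers, y is the direction in which the jaws open and shut (so a half turn about z gives the same grasp; the last joint's range is limited). The gripper opens to 85 mm and grips with 20 to 120 N. Pads are 22 mm wide; open, the fingers measure 114 mm over their backs; the gripper's body (76 mm by 85 mm) begins 54 mm behind the grasp point. The pads swing forward as they close: fully open they stand 13 mm farther back than shut.
Start: joints at [-1.358, 0.521, -0.036, 1.599, 0.021, 1.021, -0.113], TCP at [0.174, 0.6, 0.231] pointing down, gripper open.
Joint ranges: [-2.91, 2.91], [-0.3, 2.13], [-1.5, 1.42], [0.17, 2.43], [-1.26, 4.41], [0.16, 1.93], [-2.52, 2.52]. Speed limits (rad/s): [1.89, 1.89, 2.39, 2.39, 3.01, 3.01, 3.01].

## Interface

Orientations are given as [roll, pitch, yaw] about the fixed x, y, z axes, in that order (R = Rz(yaw) Ry(pitch) Rx(roll)).
In Python, from workcell import bot gives the robot as it stands.
- The arm moves only by the tool servo_tool, never from a script. Its argument "rows" is a list that holds one entry, the list of rows, each a list of 6 numbers: the shift along the tool's x, y, z in cm, then the turn, a rotation vector about the tool's x, y, z in degrees. A call has 1 to 5 rows; each row shifts and turns the commanded pose from where the row before left it, along the tool's axes as they then stand; what a row does not reach is not made up. A row lasts 1/8 s, in which the tool goes at most 62.5 mm and 10.7 degrees, less where a joint would pass 70% of its speed; a pose out of reach is approached as far as the arm can. A call is refused whole if a number of a shift passes 6.25 or a number of a turn 10.7, either way. A call with a gripper value outside its range is refused whole. "grip" is the opening, from -1 (shut) to 1 (fully open), so that 0 is half open, set as the call begins (left out, the last holds). The fingers move at their own pace and stop on an object; "squeeze" is the grip in N (left out, the last holds). Time passes only in rows, so rows that do not move let the fingers close. It gives the time, the measured TCP pose, the force and the opening at its end, in the units of the state.
- bot.observe(): the state, without advancing time (a new reading comes with each control period).
- bot.grab_frame(name): name is "side" or "top"; returns a dict with "image" (400x640x3 uint8, red, green, blue), "K" (3x3 intrinsics, pixels), "R" (3x3) and "t" (3): a world point X has camera coordinates R X + t. Camera axes: x right, y down, z forward; pixel columns grow to the right and rows downward; lengths in m; the calibration is good to about 2 mm. A picture is of the moment at which its call begins. There is no depth.
- bot.job_done(): hands the job in, once; it reports no verdict.
The state is a dict: "clock": time; "qpos": joint angles; "qd": joint speeds; "joint_efforts": joint torques, N m; "position": TCP position; "tool_rot": TCP orientation; "force": force on the tool from outside, world axes, zero at the start; "moment": the same for the moment, N m; "grip_width": finger opening in m.
Only numpy, scipy, OpenCV 4.12 (cv2) and the standard library are available. Lean on these libraries where they do the work, as an engineer would, in place of code of your own. Each camera call takes 0.05 s, during which the arm holds its last target.

## Working session

There is one attempt and no reset: what is moved stays moved. The work goes in short steps, Python scripts to look and compute and a tool call to move; the robot and the scene stay as the last step left them, time stands still between calls to the robot, and variables do not carry over. Pictures are saved under pics/ and viewed, and the job is handed in when it is done.

Besides the shell and the picture viewer there is one more tool, called as name(argument=value, ...), one argument or row to a line, values as JSON. servo_tool: Moves the arm, as the interface text tells. Its arguments: {"type":"object","properties":{"rows":{"type":"array"},"grip":{"type":"number"},"squeeze":{"type":"number"}},"required":["rows"]}

```bash
ls; mkdir -p pics; python3 - <<'E'
from workcell import bot
import cv2
s=bot.observe();print({k:(v if not hasattr(v,'round') else v) for k,v in s.items()});print(bot.grip_point_offset)
for n in("top","side"):
    f=bot.grab_frame(n);cv2.imwrite(f"pics/{n}0.png",f["image"][:,:,::-1]);print(n,f["K"],f["R"],f["t"])
E
```

```text
pics
{'clock': 0.0, 'qpos': array([-1.35818892,  0.52203156, -0.036319  ,  1.59997397,  0.0211871 ,
        1.02108891, -0.1128021 ]), 'qd': array([ 0.0005661 ,  0.00100822, -0.00152164,  0.00069876,  0.00090772,
       -0.00219046,  0.00058093]), 'joint_efforts': array([ 1.18108732e-03, -9.27109981e+01,  1.98014684e+00, -3.69928586e+01,
        1.78740505e-02,  8.23478505e-03,  9.20696351e-06]), 'position': array([0.17435376, 0.59985447, 0.23072707]), 'tool_rot': array([-3.14047765e+00,  7.17986053e-05,  2.85875857e+00]), 'force': array([-0.02569144, -0.54549654,  0.01870625]), 'moment': array([-0.05458474,  0.03984774, -0.00954579]), 'grip_width': 0.08533175125546268}
0.0187
top [[463.65437896   0.         322.65612447]
 [  0.         463.65437896 195.49162349]
 [  0.           0.           1.        ]] [[-0.03004012 -0.99927658 -0.02332179]
 [-0.99697689  0.03162734 -0.0709704 ]
 [ 0.07165667  0.02111933 -0.99720574]] [0.07232008 0.56719721 1.04517158]
side [[441.57322899   0.         319.74007737]
 [  0.         441.57322899 192.1623903 ]
 [  0.           0.           1.        ]] [[-0.97313322 -0.22957798  0.0174838 ]
 [-0.14627894  0.55782906 -0.81696341]
 [ 0.17780384 -0.79757175 -0.57642441]] [0.55891837 0.16131534 0.99911058]
```

View pics/top0.png

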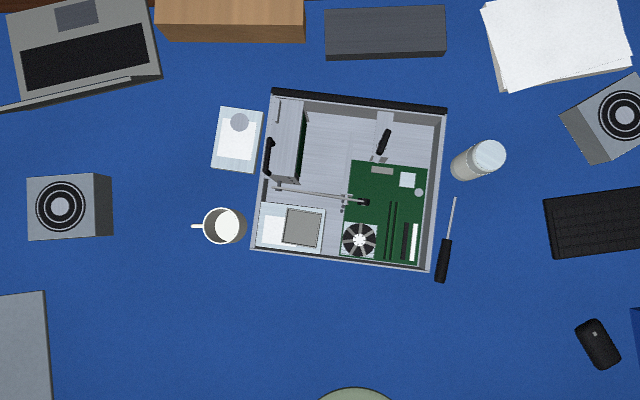

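View pics/side0.png

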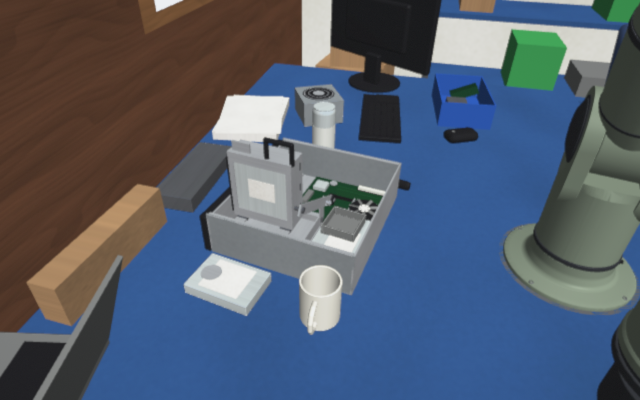

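```bash
python3 - <<'E'
import cv2
a=cv2.imread("pics/top0.png")[75:285,200:465]
cv2.imwrite("pics/topz.png",cv2.resize(a,None,fx=3,fy=2.85,interpolation=cv2.INTER_CUBIC)[:,:800])
E
```

```text
(no output)
```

View pics/topz.png

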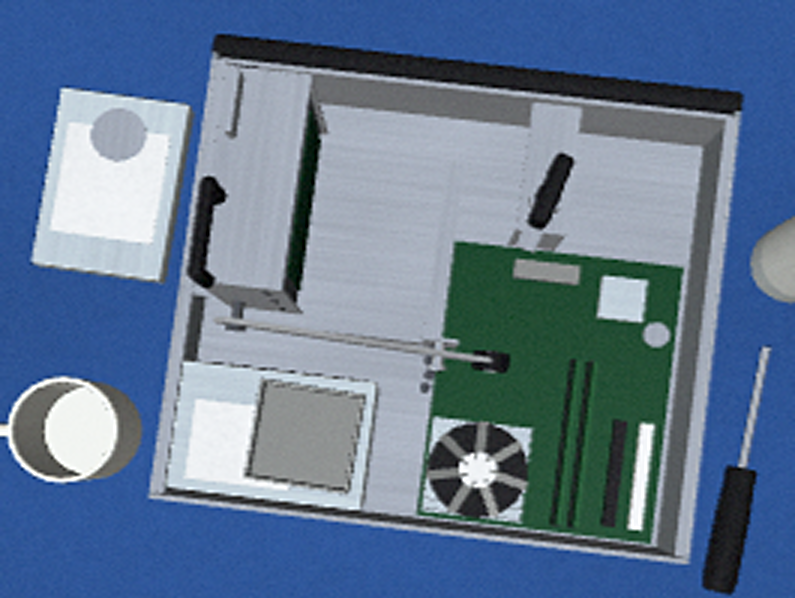

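```bash
cat > h.py <<'E'
import numpy as np, cv2
from workcell import bot
def ray(f,u,v):
    d=f["R"].T@np.linalg.solve(f["K"],[u,v,1.]); return -f["R"].T@f["t"], d
def onz(f,u,v,z):
    c,d=ray(f,u,v); return c+d*(z-c[2])/d[2]
def proj(f,X):
    p=f["K"]@(f["R"]@np.asarray(X,float)+f["t"]); return p[:2]/p[2]
def grab(n,name):
    f=bot.grab_frame(n); cv2.imwrite(f"pics/{name}.png",f["image"][:,:,::-1]); return f
E
python3 - <<'E'
from h import *
f=grab("top","t1")
z=lambda x,y:(x/3+200-.33,y/2.85+75-.33)
pts={'RL':((150,497),.108,(-169,189.5)),'RR':((688,562),.108,(-169,-189.5)),'FR':((740,110),.108,(169,-189.5)),'FL':((214,55),.108,(169,189.5)),'knob':((551,190),.138,(90,-62)),'fan':((479,468),.05,(-120,-40)),'bail':((203,230),.295,None),'button':((490,361),.05,None),'k1':((568,158),.138,None),'k2':((535,222),.138,None)}
A=[];B=[]
for k,(p,h,c) in pts.items():
    w=onz(f,*z(*p),h);print(k,w.round(4))
    if c: A.append(c);B.append(w[:2])
A=np.array(A)/1000;B=np.array(B)
ca,cb=A.mean(0),B.mean(0)
H=(A-ca).T@(B-cb);th=np.arctan2(H[0,1]-H[1,0],H[0,0]+H[1,1])
R=np.array([[np.cos(th),-np.sin(th)],[np.sin(th),np.cos(th)]]);t=cb-R@ca
print(th,t);print((A@R.T+t-B).round(4))
for n in ('bail','button','k1','k2'):
    p,h,_=pts[n];print(n,R.T@(onz(f,*z(*p),h)[:2]-t))
E
```

```text
RL [0.455  0.2097 0.108 ]
RR [ 0.397 -0.163  0.108]
FR [ 0.7297 -0.2151  0.108 ]
FL [0.7852 0.1574 0.108 ]
knob [ 0.6684 -0.0759  0.138 ]
fan [ 0.4681 -0.0243  0.05  ]
bail [0.6217 0.1421 0.295 ]
button [ 0.5512 -0.0354  0.05  ]
k1 [ 0.6914 -0.0884  0.138 ]
k2 [ 0.6455 -0.064   0.138 ]
-0.15317605493742018 [ 0.59142836 -0.00248552]
[[-0.0016  0.0009]
 [-0.0015 -0.001 ]
 [-0.0001 -0.0005]
 [ 0.0022  0.0016]
 [ 0.0025 -0.0016]
 [-0.0013  0.0006]]
bail [0.00788412 0.14755854]
button [-0.03477388 -0.03868537]
k1 [ 0.11191395 -0.06967708]
k2 [ 0.06284108 -0.05257458]
```

```bash
cat >> h.py <<'E'
from scipy.spatial.transform import Rotation as Ro
TH=-0.153; T0=np.array([0.5914,-0.0025])
def c2w(p):
    p=np.asarray(p,float)/1000; c,s=np.cos(TH),np.sin(TH)
    return np.array([c*p[0]-s*p[1]+T0[0],s*p[0]+c*p[1]+T0[1],p[2]])
def w2c(w):
    c,s=np.cos(TH),np.sin(TH); d=np.asarray(w)[:2]-T0
    return np.array([c*d[0]+s*d[1],-s*d[0]+c*d[1],w[2]])*1000
def go(tgt_c,yaw,n,off=True,show=True):
    """rows to bring grasp point to chassis tgt mm with tool down at yaw"""
    s=bot.observe(); R=Ro.from_euler('xyz',s["tool_rot"]); p=s["position"].copy()
    Rt=Ro.from_euler('xyz',[np.pi,0,yaw]); t=c2w(tgt_c)-(Rt.apply([0,0,-bot.grip_point_offset]) if off else 0)
    rv=(R.inv()*Rt).as_rotvec(); dp=(t-p)/n
    print("tcp target",t.round(4),"turn deg",np.degrees(rv).round(1))
    out=[]
    for i in range(n):
        out.append(np.r_[R.inv().apply(dp)*100,np.degrees(rv)/n].round(2).tolist()); R=R*Ro.from_rotvec(rv/n)
    for i in range(0,n,5): print(out[i:i+5])
def st():
    s=bot.observe(); R=Ro.from_euler('xyz',s["tool_rot"]); g=s["position"]-R.apply([0,0,bot.grip_point_offset])
    print("t",round(s["clock"],2),"tcp c",w2c(s["position"]).round(1),"grasp c",w2c(g).round(1),"rpy",s["tool_rot"].round(3),"F",s["force"].round(1),"M",s["moment"].round(2),"w",round(s["grip_width"],4));print("q",s["qpos"].round(2))
def cage(th,a,b): # along a, below b
    return np.array([150-a*np.cos(th)-b*np.sin(th),92+a*np.sin(th)-b*np.cos(th)])
E
python3 - <<'E'
from h import *
go([-35,-39,200],1.418,20); st()
for th in (1.58,1.54,1.3,1.27):
    P=cage(th,55,10)
    for al in (-.48,-.45,-.40,-.35,-.30,-.25):
        print(th,al,(P+202*np.array([-np.cos(al),np.sin(al)])).round(1),(P+159*np.array([-np.cos(al),np.sin(al)])).round(1))
E
```

```text
tcp target [ 0.5509 -0.0357  0.1813] turn deg [-0.   0.  82.5]
[[-2.69, -2.53, 0.25, -0.0, 0.0, 4.13], [-2.87, -2.33, 0.25, -0.0, 0.0, 4.13], [-3.03, -2.11, 0.25, -0.0, 0.0, 4.13], [-3.17, -1.89, 0.25, -0.0, 0.0, 4.13], [-3.3, -1.66, 0.25, -0.0, 0.0, 4.13]]
[[-3.41, -1.41, 0.25, -0.0, 0.0, 4.13], [-3.51, -1.17, 0.25, -0.0, 0.0, 4.13], [-3.58, -0.91, 0.25, -0.0, 0.0, 4.13], [-3.64, -0.65, 0.25, -0.0, 0.0, 4.13], [-3.67, -0.39, 0.25, -0.0, 0.0, 4.13]]
[[-3.69, -0.12, 0.25, -0.0, 0.0, 4.13], [-3.69, 0.14, 0.25, -0.0, 0.0, 4.13], [-3.67, 0.41, 0.25, -0.0, 0.0, 4.13], [-3.63, 0.67, 0.25, -0.0, 0.0, 4.13], [-3.57, 0.93, 0.25, -0.0, 0.0, 4.13]]
[[-3.5, 1.19, 0.25, -0.0, 0.0, 4.13], [-3.4, 1.44, 0.25, -0.0, 0.0, 4.13], [-3.29, 1.68, 0.25, -0.0, 0.0, 4.13], [-3.16, 1.91, 0.25, -0.0, 0.0, 4.13], [-3.02, 2.13, 0.25, -0.0, 0.0, 4.13]]
t 0.15 tcp c [-503.9  531.8  230.9] grasp c [-503.9  531.8  249.6] rpy [-3.141  0.     2.859] F [0.  0.1 0.5] M [0.06 0.02 0.01] w 0.0851
q [-1.36  0.52 -0.04  1.6   0.02  1.02 -0.11]
1.58 -0.48 [-38.7  53.8] [-0.5 73.7]
1.58 -0.45 [-41.4  59.2] [-2.7 77.9]
1.58 -0.4 [-45.5  68.4] [-5.9 85.2]
1.58 -0.35 [-49.2  77.8] [-8.9 92.6]
1.58 -0.3 [-52.5  87.4] [-11.4 100.1]
1.58 -0.25 [-55.2  97.1] [-13.6 107.8]
1.54 -0.48 [-40.9  53.4] [-2.7 73.2]
1.54 -0.45 [-43.6  58.8] [-4.9 77.5]
1.54 -0.4 [-47.7  68. ] [-8.1 84.7]
1.54 -0.35 [-51.4  77.4] [-11.   92.1]
1.54 -0.3 [-54.7  87. ] [-13.6  99.7]
1.54 -0.25 [-57.4  96.7] [-15.7 107.3]
1.3 -0.48 [-53.5  49. ] [-15.4  68.9]
1.3 -0.45 [-56.2  54.5] [-17.5  73.2]
1.3 -0.4 [-60.4  63.7] [-20.8  80.4]
1.3 -0.35 [-64.1  73.1] [-23.7  87.8]
1.3 -0.3 [-67.3  82.6] [-26.2  95.3]
1.3 -0.25 [-70.1  92.3] [-28.4 103. ]
1.27 -0.48 [-55.   48.3] [-16.9  68.1]
1.27 -0.45 [-57.7  53.7] [-19.   72.4]
1.27 -0.4 [-61.9  62.9] [-22.3  79.7]
1.27 -0.35 [-65.6  72.3] [-25.2  87. ]
1.27 -0.3 [-68.8  81.9] [-27.7  94.6]
1.27 -0.25 [-71.6  91.6] [-29.9 102.2]
```

servo_tool(
  rows=[
    [[-2.7,-2.5,0.2,0,0,4],[-2.9,-2.3,0.2,0,0,4],[-3.0,-2.1,0.2,0,0,4],[-3.2,-1.9,0.2,0,0,4],[-3.3,-1.7,0.2,0,0,4]],
  ],
  grip=-0.06,
  squeeze=40,
)

```text
clock: 0.78
position: [0.27, 0.4405, 0.2212]
tool_rot: [-3.141, 0.0, 2.507]
force: [0.4, -0.4, 0.7]
grip_width: 0.0406
```

servo_tool(
  rows=[
    [[-3.4,-1.4,0.2,0,0,4],[-3.5,-1.2,0.2,0,0,4],[-3.6,-0.9,0.2,0,0,4],[-3.6,-0.7,0.2,0,0,4],[-3.7,-0.4,0.2,0,0,4]],
  ],
)

```text
clock: 1.4
position: [0.3659, 0.2828, 0.2112]
tool_rot: [3.142, -0.0, 2.158]
force: [0.1, 0.8, 0.9]
grip_width: 0.0401
```

```bash
python3 - <<'E'
from h import *
go([-35,-39,150],1.418,10); st()
E
```

```text
tcp target [ 0.5509 -0.0357  0.1313] turn deg [ 0.  -0.  42.4]
[[-3.68, -0.23, 0.8, 0.0, -0.0, 4.24], [-3.68, 0.05, 0.8, 0.0, -0.0, 4.24], [-3.67, 0.32, 0.8, 0.0, -0.0, 4.24], [-3.64, 0.59, 0.8, 0.0, -0.0, 4.24], [-3.58, 0.86, 0.8, 0.0, -0.0, 4.24]]
[[-3.51, 1.12, 0.8, 0.0, -0.0, 4.24], [-3.42, 1.38, 0.8, 0.0, -0.0, 4.24], [-3.31, 1.62, 0.8, 0.0, -0.0, 4.24], [-3.18, 1.86, 0.8, 0.0, -0.0, 4.24], [-3.03, 2.09, 0.8, 0.0, -0.0, 4.24]]
t 1.4 tcp c [-266.4  247.6  211.2] grasp c [-266.4  247.6  229.9] rpy [ 3.142 -0.     2.158] F [0.1 0.8 0.9] M [-0.01  0.   -0.01] w 0.0401
q [-0.95  0.3   0.2   2.04 -0.08  0.81 -0.11]
```

servo_tool(
  rows=[
    [[-3.7,-0.2,0.2,0,0,4.2],[-3.7,0,0.2,0,0,4.2],[-3.7,0.3,0.4,0,0,4.2],[-3.6,0.6,0.4,0,0,4.2],[-3.6,0.9,0.6,0,0,4.2]],
  ],
)

```text
clock: 2.02
position: [0.4595, 0.1235, 0.1932]
tool_rot: [3.141, -0.0, 1.792]
force: [0.9, 0.6, 0.8]
grip_width: 0.0401
```

servo_tool(
  rows=[
    [[-3.5,1.1,0.8,0,0,4.2],[-3.4,1.4,1,0,0,4.2],[-3.3,1.6,1,0,0,4.2],[-2.9,1.7,1,0,0,4.0],[0,0,0,0,0,0]],
  ],
)

```text
clock: 2.65
position: [0.5322, -0.0017, 0.1545]
tool_rot: [-3.141, 0.001, 1.5]
force: [0.3, -0.3, 1.3]
grip_width: 0.0402
```

```bash
python3 - <<'E'
from h import *
st();go([-35,-40,110],1.418,3);go([-35,-40,56],1.418,5); 
f=grab("top","t2");g=grab("side","s2")
E
```

```text
t 2.65 tcp c [-58.6  -8.3 154.5] grasp c [-58.6  -8.2 173.2] rpy [-3.141e+00  1.000e-03  1.500e+00] F [ 0.3 -0.3  1.3] M [ 0.05 -0.01 -0.02] w 0.0402
q [-0.4   0.51  0.4   1.93 -0.28  0.75  0.09]
tcp target [ 0.5507 -0.0367  0.0913] turn deg [-0.   0.1  4.7]
[[-1.12, 0.7, 2.11, -0.01, 0.03, 1.57], [-1.1, 0.73, 2.11, -0.01, 0.03, 1.57], [-1.08, 0.76, 2.11, -0.01, 0.03, 1.57]]
tcp target [ 0.5507 -0.0367  0.0373] turn deg [-0.   0.1  4.7]
[[-0.67, 0.42, 2.34, -0.01, 0.02, 0.94], [-0.66, 0.43, 2.34, -0.01, 0.02, 0.94], [-0.66, 0.44, 2.34, -0.01, 0.02, 0.94], [-0.65, 0.45, 2.34, -0.01, 0.02, 0.94], [-0.64, 0.46, 2.34, -0.01, 0.02, 0.94]]
```

View pics/t2.png

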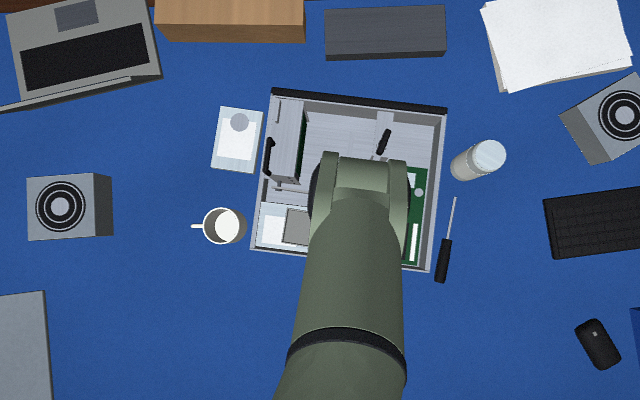

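View pics/s2.png

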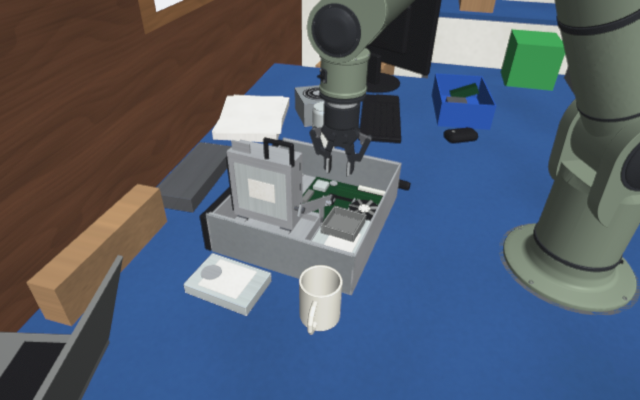

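servo_tool(
  rows=[
    [[-0.8,0.5,0.8,0,0,1.2],[-0.8,0.5,1.0,0,0,1.2],[-0.9,0.6,1.0,0,0,1.2],[-0.8,0.5,1.0,0,0,1.1],[0,0,0,0,0,0]],
  ],
)

```text
clock: 3.38
position: [0.5493, -0.0352, 0.1164]
tool_rot: [-3.14, 0.001, 1.421]
force: [0.3, -0.2, -0.6]
grip_width: 0.0401
```

```bash
python3 - <<'E'
from h import *
st();go([-35,-40,56],1.418,5)
E
```

```text
t 3.38 tcp c [-36.6 -38.7 116.4] grasp c [-36.6 -38.7 135.1] rpy [-3.140e+00  1.000e-03  1.421e+00] F [ 0.3 -0.2 -0.6] M [-0.02  0.04  0.04] w 0.0401
q [-0.32  0.6   0.39  1.91 -0.33  0.7   0.12]
tcp target [ 0.5507 -0.0367  0.0373] turn deg [-0.1  0.   0.2]
[[-0.02, 0.03, 1.58, -0.01, 0.01, 0.03], [-0.02, 0.03, 1.58, -0.01, 0.01, 0.03], [-0.03, 0.03, 1.58, -0.01, 0.01, 0.03], [-0.03, 0.03, 1.58, -0.01, 0.01, 0.03], [-0.03, 0.03, 1.58, -0.01, 0.01, 0.03]]
```

servo_tool(
  rows=[
    [[0,0.1,1.6,0,0,0],[-0.1,0.1,1.6,0,0,0],[0,0,1.6,0,0,0],[0,0,1.6,0,0,0],[0,0,1.4,0,0,0]],
  ],
)

```text
clock: 4.0
position: [0.5512, -0.0355, 0.0381]
tool_rot: [-3.141, 0.0, 1.422]
force: [0.3, 0.5, 0.0]
grip_width: 0.0399
```

```bash
python3 - <<'E'
from h import *
st()
grab("top","t3");g=grab("side","s3")
cv2.imwrite("pics/s3z.png",cv2.resize(g["image"][120:260,240:420,::-1],None,fx=4,fy=4,interpolation=cv2.INTER_CUBIC))
E
```

```text
t 4.0 tcp c [-34.7 -38.8  38.1] grasp c [-34.7 -38.8  56.8] rpy [-3.141  0.     1.422] F [0.3 0.5 0. ] M [-0.04 -0.06 -0.02] w 0.0399
q [-0.26  0.72  0.31  1.93 -0.4   0.55  0.17]
```

View pics/s3z.png

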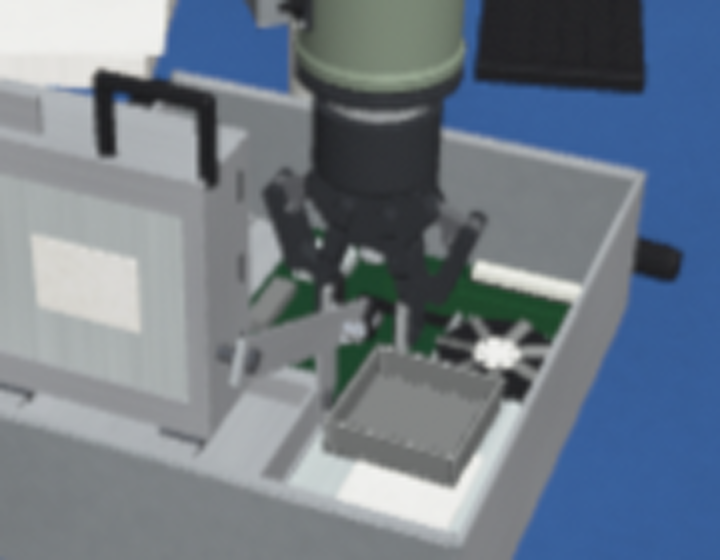

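The zoom shows the fingers straddling the stay near the button, around (350,320) in the zoomed picture. I'll close on it.

servo_tool(
  rows=[
    [[0,0,0,0,0,0],[0,0,0,0,0,0],[0,0,0,0,0,0],[0,0,0,0,0,0]],
  ],
  grip=-1,
  squeeze=40,
)

```text
clock: 4.6
position: [0.5526, -0.0358, 0.0401]
tool_rot: [3.139, 0.0, 1.422]
force: [5.2, -2.8, -0.9]
grip_width: 0.0134
```

```bash
python3 - <<'E'
from h import *
st()
E
```

```text
t 4.6 tcp c [-33.3 -38.9  40.1] grasp c [-33.3 -38.9  58.8] rpy [3.139 0.    1.422] F [ 5.2 -2.8 -0.9] M [-0.47 -0.84 -0.17] w 0.0134
q [-0.26  0.72  0.31  1.93 -0.4   0.55  0.17]
```

servo_tool(
  rows=[
    [[-0.3,0,-0.6,0,0,0],[-0.3,0,-0.6,0,0,0],[-0.2,0,-0.6,0,0,0],[-0.2,0,-0.5,0,0,0],[-0.2,0,-0.5,0,0,0]],
  ],
)

```text
clock: 5.22
position: [0.5508, -0.0469, 0.0682]
tool_rot: [3.139, -0.001, 1.423]
force: [5.2, 4.3, -0.9]
grip_width: 0.0134
```

```bash
python3 - <<'E'
from h import *
st()
E
```

```text
t 5.22 tcp c [-33.3 -50.1  68.2] grasp c [-33.4 -50.1  86.9] rpy [ 3.139e+00 -1.000e-03  1.423e+00] F [ 5.2  4.3 -0.9] M [ 0.45 -1.02 -0.26] w 0.0134
q [-0.26  0.67  0.34  1.93 -0.37  0.6   0.17]
```

servo_tool(
  rows=[
    [[-0.4,0,0,0,0,0],[-0.4,0,0,0,0,0],[-0.4,0,0,0,0,0],[-0.4,0,0.1,0,0,0],[-0.1,0,0,0,0,0]],
  ],
)

```text
clock: 5.85
position: [0.5482, -0.064, 0.067]
tool_rot: [3.139, -0.001, 1.422]
force: [5.6, 2.8, -1.9]
grip_width: 0.0135
```

```bash
python3 - <<'E'
from h import *
st()
g=grab("side","s4")
cv2.imwrite("pics/s4z.png",cv2.resize(g["image"][120:260,240:420,::-1],None,fx=4,fy=4,interpolation=cv2.INTER_CUBIC))
E
```

```text
t 5.85 tcp c [-33.3 -67.4  67. ] grasp c [-33.4 -67.4  85.7] rpy [ 3.139e+00 -1.000e-03  1.422e+00] F [ 5.6  2.8 -1.9] M [ 0.3  -0.93 -0.27] w 0.0135
q [-0.23  0.67  0.33  1.93 -0.37  0.6   0.2 ]
```

View pics/s4z.png

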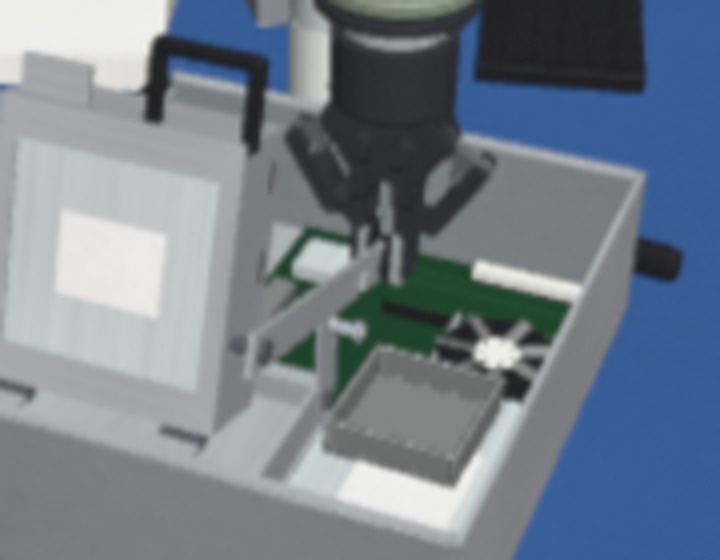

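servo_tool(
  rows=[
    [[0.1,0,0.4,0,0,0],[0.1,0,0.4,0,0,0],[0.1,0,0.3,0,0,0],[0.1,0,0.3,0,0,0],[0.1,0,0.2,0,0,0]],
  ],
)

```text
clock: 6.52
position: [0.5489, -0.0594, 0.0506]
tool_rot: [3.139, -0.0, 1.422]
force: [5.6, -1.6, 0.8]
grip_width: 0.0133
```

```bash
python3 - <<'E'
from h import *
st()
E
```

```text
t 6.53 tcp c [-33.4 -62.7  50.6] grasp c [-33.4 -62.7  69.3] rpy [ 3.139 -0.     1.422] F [ 5.6 -1.6  0.8] M [-0.11 -1.16 -0.23] w 0.0133
q [-0.22  0.7   0.32  1.93 -0.38  0.56  0.2 ]
```

servo_tool(
  rows=[
    [[0.1,0,0.2,0,0,0],[0,0,0.1,0,0,0],[0,0,0,0,0,0]],
  ],
)

```text
clock: 6.9
position: [0.5491, -0.0586, 0.0481]
tool_rot: [3.139, -0.0, 1.422]
force: [3.0, -1.4, 12.2]
grip_width: 0.0133
```

servo_tool(
  rows=[
    [[0,0,0,0,0,0],[0,0,0,0,0,0],[0,0,0,0,0,0]],
  ],
  grip=-0.06,
)

```text
clock: 7.28
position: [0.5478, -0.0582, 0.0472]
tool_rot: [-3.141, 0.0, 1.422]
force: [-1.0, 0.3, -0.0]
grip_width: 0.0401
```

```bash
python3 - <<'E'
from h import *
st()
g=grab("side","s5")
cv2.imwrite("pics/s5z.png",cv2.resize(g["image"][120:260,240:420,::-1],None,fx=4,fy=4,interpolation=cv2.INTER_CUBIC))
E
```

```text
t 7.28 tcp c [-34.6 -61.7  47.2] grasp c [-34.6 -61.7  65.9] rpy [-3.141  0.     1.422] F [-1.   0.3 -0. ] M [ 0.    0.01 -0.01] w 0.0401
q [-0.22  0.7   0.31  1.94 -0.39  0.56  0.2 ]
```

View pics/s5z.png

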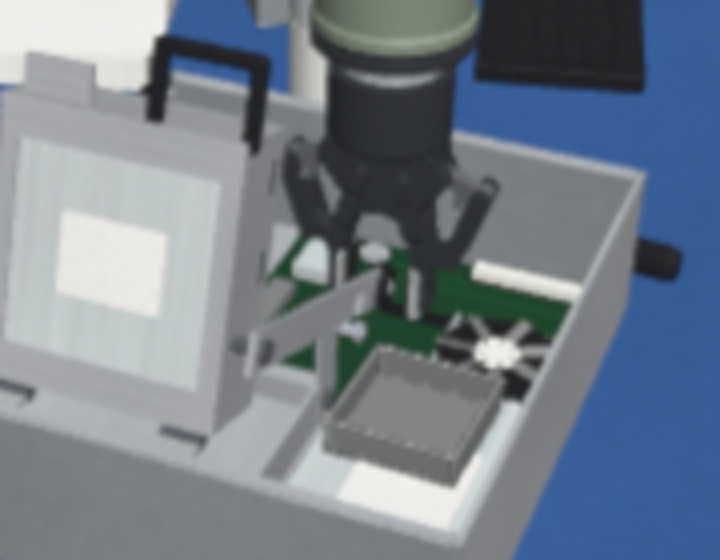

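servo_tool(
  rows=[
    [[0,0,-2.5,0,0,0],[0,0,-3.5,0,0,0],[0,0,-3.5,0,0,0],[0,0,-3.5,0,0,0],[0,0,-3.5,0,0,0]],
  ],
)

```text
clock: 7.95
position: [0.5478, -0.0582, 0.2134]
tool_rot: [-3.141, 0.0, 1.422]
force: [1.1, 0.4, 0.8]
grip_width: 0.0401
```

servo_tool(
  rows=[
    [[0,0,-3,0,0,-6],[0,0,-3,0,0,-6],[0,0,-3,0,0,-6],[0,0,-3,0,0,-6],[0,0,-1,0,0,-6]],
  ],
  grip=0.4,
)

```text
clock: 8.57
position: [0.5483, -0.0584, 0.344]
tool_rot: [3.14, 0.001, 1.949]
force: [-0.0, -0.6, 0.2]
grip_width: 0.0597
```

```bash
python3 - <<'E'
from h import *
st()
f=grab("top","t6");g=grab("side","s6")
cv2.imwrite("pics/s6z.png",cv2.resize(g["image"][80:260,220:420,::-1],None,fx=3.3,fy=3.3,interpolation=cv2.INTER_CUBIC))
c=c2w
# intersect side ray with plane chassis x=8
n=np.array([np.cos(TH),np.sin(TH),0])
for u,v in[(293.5,132.2)]:
    o,d=ray(g,u,v);k=(c2w([8,0,0])-o)@n/(d@n);print(w2c(o+k*d))
for th in (1.32,1.28,1.25): print(th,cage(th,205,4))
E
```

```text
t 8.57 tcp c [-34.1 -61.8 344. ] grasp c [-34.1 -61.8 362.7] rpy [3.140e+00 1.000e-03 1.949e+00] F [-0.  -0.6  0.2] M [-0.02 -0.01  0.04] w 0.0597
q [-0.29  0.31  0.38  1.66 -0.13  1.19  0.5 ]
[  8.          89.36771929 290.60391477]
1.32 [ 95.24917201 289.59389372]
1.28 [ 87.39131858 287.24639052]
1.25 [ 81.56297723 285.28055752]
```

View pics/s6z.png

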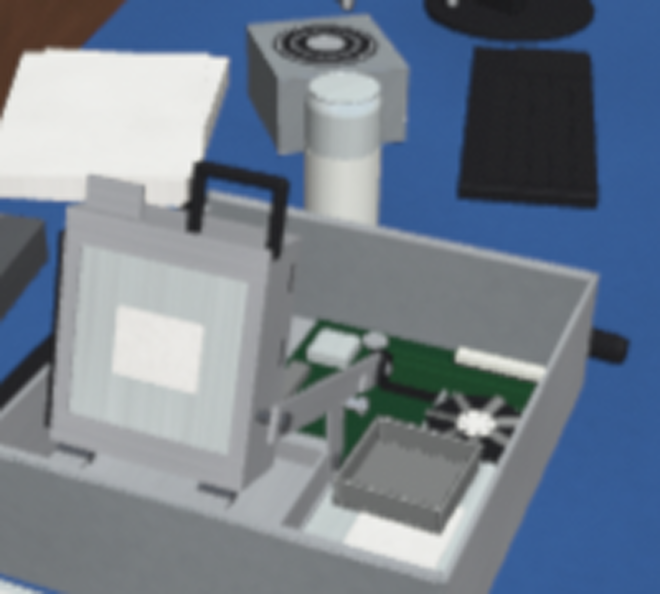

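View pics/t6.png

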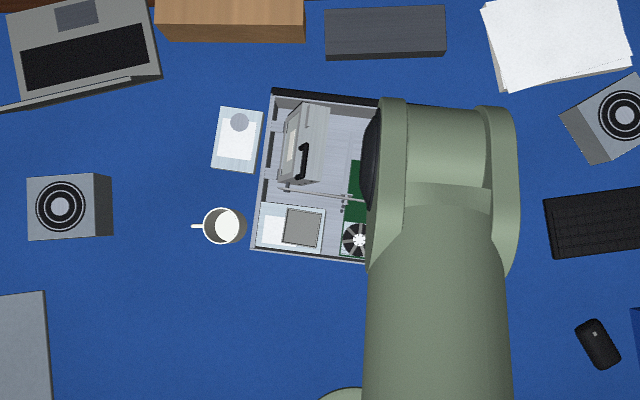

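```bash
python3 - <<'E'
from h import *
f=bot.grab_frame("top")
print(w2c(onz(f,303,162,.29)))
im=f["image"][100:200,250:350];m=(im.max(2)<45).astype(np.uint8)
n,l,s,c=cv2.connectedComponentsWithStats(m);[print(s[i],c[i]+[250,100],w2c(onz(f,*(c[i]+[250,100]),.29))) for i in range(1,n) if s[i,4]>25]
st();go([8,89,350],2.989,14)
E
```

```text
[  4.53586057  85.48527581 290.        ]
[72  0 28  4 62] [338.90322581 100.82258065] [118.52257081  36.81285567 290.        ]
[ 45  43  14  37 215] [302.97209302 160.35813953] [  7.3677045   85.89256491 290.        ]
t 8.72 tcp c [-34.4 -61.8 342.3] grasp c [-34.4 -61.8 361. ] rpy [ 3.141 -0.     1.944] F [-0.  -0.   0.5] M [-0.04 -0.03 -0.01] w 0.0602
q [-0.29  0.32  0.38  1.66 -0.13  1.19  0.5 ]
tcp target [0.6129 0.0842 0.3313] turn deg [  0.    0.  -59.9]
[[0.78, 0.8, 0.08, 0.0, 0.0, -4.28], [0.72, 0.86, 0.08, 0.0, 0.0, -4.28], [0.65, 0.91, 0.08, 0.0, 0.0, -4.28], [0.58, 0.96, 0.08, 0.0, 0.0, -4.28], [0.51, 1.0, 0.08, 0.0, 0.0, -4.28]]
[[0.43, 1.03, 0.08, 0.0, 0.0, -4.28], [0.35, 1.06, 0.08, 0.0, 0.0, -4.28], [0.27, 1.08, 0.08, 0.0, 0.0, -4.28], [0.19, 1.1, 0.08, 0.0, 0.0, -4.28], [0.11, 1.11, 0.08, 0.0, 0.0, -4.28]]
[[0.03, 1.12, 0.08, 0.0, 0.0, -4.28], [-0.06, 1.12, 0.08, 0.0, 0.0, -4.28], [-0.14, 1.11, 0.08, 0.0, 0.0, -4.28], [-0.22, 1.1, 0.08, 0.0, 0.0, -4.28]]
```

servo_tool(
  rows=[
    [[0.8,0.8,0,0,0,-4.3],[0.7,0.9,0,0,0,-4.3],[0.6,0.9,0,0,0,-4.3],[0.6,1.0,0,0,0,-4.3],[0.5,1.0,0,0,0,-4.3]],
  ],
)

```text
clock: 9.35
position: [0.5717, -0.0068, 0.3412]
tool_rot: [-3.14, -0.001, 2.321]
force: [-0.4, 0.7, 0.4]
grip_width: 0.0597
```

servo_tool(
  rows=[
    [[0.4,1.0,0,0,0,-4.3],[0.4,1.0,0,0,0,-4.3],[0.3,1.1,0,0,0,-4.3],[0.2,1.1,0,0,0,-4.3],[0.1,1.1,0,0,0,-4.3]],
  ],
)

```text
clock: 9.98
position: [0.5937, 0.0437, 0.3412]
tool_rot: [-3.141, -0.001, 2.696]
force: [-0.6, -0.2, -0.1]
grip_width: 0.0596
```

servo_tool(
  rows=[
    [[0,1.1,0,0,0,-4.3],[-0.1,1.1,0,0,0,-4.3],[-0.1,1.1,0,0,0,-4.3],[-0.2,1.0,0,0,0,-4.0],[0,0,0,0,0,0]],
  ],
)

```text
clock: 10.6
position: [0.6116, 0.0833, 0.3411]
tool_rot: [-3.141, -0.002, 2.99]
force: [0.1, 0.0, -0.4]
grip_width: 0.0597
```

```bash
python3 - <<'E'
from h import *
st();go([8,87.5,288],2.989,8)
g=grab("side","s7")
cv2.imwrite("pics/s7z.png",cv2.resize(g["image"][80:260,220:420,::-1],None,fx=3.3,fy=3.3,interpolation=cv2.INTER_CUBIC))
E
```

```text
t 10.6 tcp c [  6.9  87.8 341.1] grasp c [  7.   87.9 359.8] rpy [-3.141e+00 -2.000e-03  2.990e+00] F [ 0.1  0.  -0.4] M [-0.04 -0.    0.01] w 0.0597
q [-0.32  0.42  0.13  1.48 -0.06  1.24  1.24]
tcp target [0.6126 0.0828 0.2693] turn deg [-0.  -0.1  0.1]
[[-0.01, -0.0, 0.9, -0.0, -0.01, 0.01], [-0.01, -0.0, 0.9, -0.0, -0.01, 0.01], [-0.01, -0.0, 0.9, -0.0, -0.01, 0.01], [-0.01, -0.0, 0.9, -0.0, -0.01, 0.01], [-0.01, -0.0, 0.9, -0.0, -0.01, 0.01]]
[[-0.01, -0.0, 0.9, -0.0, -0.01, 0.01], [-0.01, -0.0, 0.9, -0.0, -0.01, 0.01], [-0.01, -0.0, 0.9, -0.0, -0.01, 0.01]]
```

View pics/s7z.png

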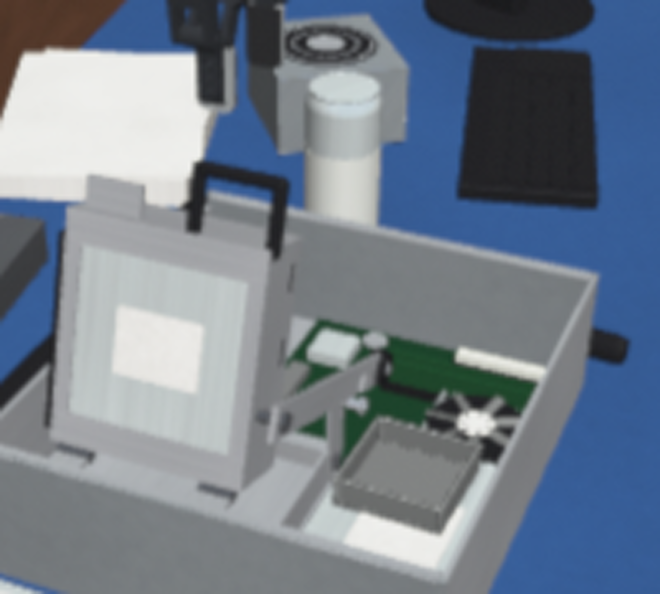

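servo_tool(
  rows=[
    [[0,0,1,0,0,0],[0,0,1,0,0,0],[-0.1,0,1,0,0,0],[0,0,1,0,0,0],[0,0,0.8,0,0,0]],
  ],
)

```text
clock: 11.28
position: [0.6128, 0.0825, 0.2935]
tool_rot: [-3.141, -0.0, 2.991]
force: [-0.6, 1.4, -0.3]
grip_width: 0.0597
```

servo_tool(
  rows=[
    [[0,0,0.8,0,0,0],[0,0,0.8,0,0,0],[0,0,0.8,0,0,0],[0,0,0,0,0,0]],
  ],
)

```text
clock: 11.78
position: [0.6126, 0.0825, 0.2697]
tool_rot: [-3.141, -0.001, 2.991]
force: [-0.5, 1.0, 0.5]
grip_width: 0.0597
```

```bash
python3 - <<'E'
from h import *
st()
g=grab("side","s8")
cv2.imwrite("pics/s8z.png",cv2.resize(g["image"][80:260,220:420,::-1],None,fx=3.3,fy=3.3,interpolation=cv2.INTER_CUBIC))
E
```

```text
t 11.78 tcp c [  8.   87.3 269.7] grasp c [  8.1  87.3 288.4] rpy [-3.141e+00 -1.000e-03  2.991e+00] F [-0.5  1.   0.5] M [ 0.02 -0.01 -0.05] w 0.0597
q [-0.31  0.48  0.12  1.58 -0.06  1.09  1.24]
```

View pics/s8z.png

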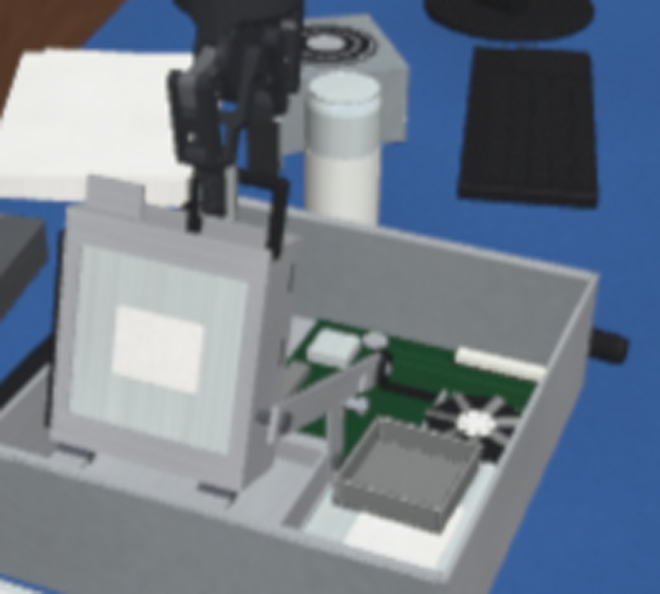

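The picture shows the fingers on either side of the bail bar and inside its legs. I'll close here.

servo_tool(
  rows=[
    [[0,0,0,0,0,0],[0,0,0,0,0,0],[0,0,0,0,0,0],[0,0,0,0,0,0],[0,0,0,0,0,0]],
  ],
  grip=-1,
  squeeze=50,
)

```text
clock: 12.45
position: [0.6129, 0.0822, 0.2706]
tool_rot: [-3.141, 0.0, 2.991]
force: [-1.8, -2.5, 5.3]
grip_width: 0.0083
```

```bash
python3 - <<'E'
from h import *
st()
s=bot.observe();R=Ro.from_euler('xyz',s["tool_rot"]).as_matrix();print(R.round(3))
th0=np.arctan2(288-92,150-87.3)-np.arctan(4/205)*0
# bail polar: radius 205.04, angle th - 4/205
r=205.04
a=np.linspace(th0,-.0195,41)
P=np.c_[150-r*np.cos(a),92+r*np.sin(a)]
d=np.diff(P,axis=0)/10
print(th0);
for i in range(0,40,5): print([(round(x,2),round(-z,2)) for x,z in d[i:i+5]],P[i+5].round(1),round(a[i+5]+.0195,3))
E
```

```text
t 12.45 tcp c [  8.4  87.  270.6] grasp c [  8.4  87.  289.3] rpy [-3.141  0.     2.991] F [-1.8 -2.5  5.3] M [-0.69  0.44 -0.03] w 0.0083
q [-0.31  0.48  0.12  1.58 -0.06  1.09  1.24]
[[-0.989  0.15   0.   ]
 [ 0.15   0.989 -0.   ]
 [-0.    -0.    -1.   ]]
1.2611859474180527
[(np.float64(-0.62), np.float64(0.21)), (np.float64(-0.61), np.float64(0.23)), (np.float64(-0.61), np.float64(0.25)), (np.float64(-0.6), np.float64(0.27)), (np.float64(-0.59), np.float64(0.29))] [ 57.2 274.8] 1.121
[(np.float64(-0.58), np.float64(0.31)), (np.float64(-0.57), np.float64(0.32)), (np.float64(-0.56), np.float64(0.34)), (np.float64(-0.55), np.float64(0.36)), (np.float64(-0.54), np.float64(0.38))] [ 29.2 257.7] 0.961
[(np.float64(-0.52), np.float64(0.4)), (np.float64(-0.51), np.float64(0.41)), (np.float64(-0.5), np.float64(0.43)), (np.float64(-0.48), np.float64(0.44)), (np.float64(-0.47), np.float64(0.46))] [  4.4 236.3] 0.8
[(np.float64(-0.45), np.float64(0.47)), (np.float64(-0.44), np.float64(0.49)), (np.float64(-0.42), np.float64(0.5)), (np.float64(-0.41), np.float64(0.52)), (np.float64(-0.39), np.f
[... 184 characters left out ...]
.57)), (np.float64(-0.3), np.float64(0.58))] [-33.7 183.2] 0.48
[(np.float64(-0.28), np.float64(0.59)), (np.float64(-0.26), np.float64(0.6)), (np.float64(-0.24), np.float64(0.61)), (np.float64(-0.22), np.float64(0.62)), (np.float64(-0.2), np.float64(0.62))] [-45.8 152.7] 0.32
[(np.float64(-0.18), np.float64(0.63)), (np.float64(-0.16), np.float64(0.64)), (np.float64(-0.14), np.float64(0.64)), (np.float64(-0.12), np.float64(0.64)), (np.float64(-0.1), np.float64(0.65))] [-53.  120.7] 0.16
[(np.float64(-0.08), np.float64(0.65)), (np.float64(-0.06), np.float64(0.65)), (np.float64(-0.04), np.float64(0.66)), (np.float64(-0.02), np.float64(0.66)), (np.float64(0.0), np.float64(0.66))] [-55.  88.] 0.0
```

servo_tool(
  rows=[
    [[0,-0.6,0.2,0,0,0],[0,-0.6,0.2,0,0,0],[0,-0.6,0.2,0,0,0],[0,-0.6,0.3,0,0,0],[0,-0.6,0.3,0,0,0]],
  ],
)

```text
clock: 13.08
position: [0.6083, 0.0527, 0.2579]
tool_rot: [3.141, -0.0, 2.991]
force: [-0.1, 3.2, -2.5]
grip_width: 0.0079
```

```bash
python3 - <<'E'
from h import *
st()
E
```

```text
t 13.07 tcp c [  8.3  57.1 257.9] grasp c [  8.3  57.1 276.6] rpy [ 3.141 -0.     2.991] F [-0.1  3.2 -2.5] M [ 0.96 -0.39 -0.05] w 0.0079
q [-0.27  0.48  0.12  1.62 -0.06  1.05  1.29]
```

servo_tool(
  rows=[
    [[0,-0.6,0.3,0,0,0],[0,-0.6,0.3,0,0,0],[0,-0.6,0.3,0,0,0],[0,-0.5,0.4,0,0,0],[0,-0.5,0.4,0,0,0]],
  ],
)

```text
clock: 13.7
position: [0.6039, 0.0249, 0.241]
tool_rot: [-3.142, -0.0, 2.991]
force: [-1.5, 2.9, -1.2]
grip_width: 0.0079
```

servo_tool(
  rows=[
    [[0,-0.5,0.4,0,0,0],[0,-0.5,0.4,0,0,0],[0,-0.5,0.4,0,0,0],[0,-0.5,0.4,0,0,0],[0,-0.5,0.5,0,0,0]],
  ],
)

```text
clock: 14.32
position: [0.6002, 0.0002, 0.22]
tool_rot: [-3.142, -0.0, 2.991]
force: [-3.9, 1.2, 1.1]
grip_width: 0.008
```

```bash
python3 - <<'E'
from h import *
st()
g=grab("side","s9")
cv2.imwrite("pics/s9z.png",cv2.resize(g["image"][80:260,220:420,::-1],None,fx=3.3,fy=3.3,interpolation=cv2.INTER_CUBIC))
E
```

```text
t 14.32 tcp c [  8.3   4.  220. ] grasp c [  8.3   4.  238.7] rpy [-3.142 -0.     2.991] F [-3.9  1.2  1.1] M [0.62 0.96 0.  ] w 0.008
q [-0.19  0.5   0.12  1.69 -0.07  0.96  1.39]
```

View pics/s9z.png

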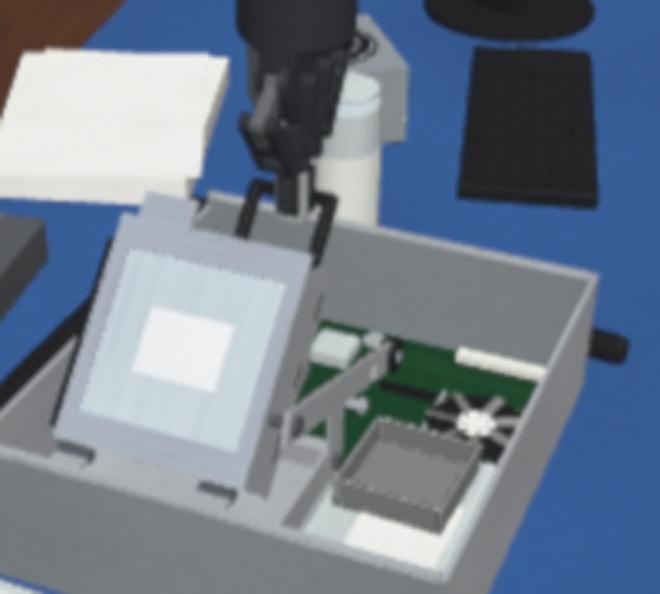

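servo_tool(
  rows=[
    [[0,-0.4,0.5,0,0,0],[0,-0.4,0.5,0,0,0],[0,-0.4,0.5,0,0,0],[0,-0.4,0.5,0,0,0],[0,-0.4,0.5,0,0,0]],
  ],
)

```text
clock: 15.0
position: [0.597, -0.0202, 0.1951]
tool_rot: [-3.141, -0.001, 2.991]
force: [-7.0, 1.3, 0.1]
grip_width: 0.0082
```

servo_tool(
  rows=[
    [[0,-0.4,0.6,0,0,0],[0,-0.4,0.6,0,0,0],[0,-0.3,0.6,0,0,0],[0,-0.3,0.6,0,0,0],[0,-0.3,0.6,0,0,0]],
  ],
)

```text
clock: 15.62
position: [0.5943, -0.0372, 0.1649]
tool_rot: [-3.141, -0.001, 2.991]
force: [-5.6, -2.3, 2.0]
grip_width: 0.0081
```

```bash
python3 - <<'E'
from h import *
st()
E
```

```text
t 15.62 tcp c [  8.2 -33.8 164.9] grasp c [  8.2 -33.8 183.6] rpy [-3.141e+00 -1.000e-03  2.991e+00] F [-5.6 -2.3  2. ] M [-0.3   1.25 -0.11] w 0.0081
q [-0.12  0.56  0.12  1.75 -0.08  0.84  1.45]
```

servo_tool(
  rows=[
    [[0,-0.3,0.6,0,0,0],[0,-0.3,0.6,0,0,0],[0,-0.2,0.6,0,0,0],[0,-0.2,0.6,0,0,0],[0,-0.2,0.6,0,0,0]],
  ],
)

```text
clock: 16.25
position: [0.5926, -0.0486, 0.1348]
tool_rot: [-3.141, -0.001, 2.991]
force: [-5.8, -0.9, 2.0]
grip_width: 0.0078
```

```bash
python3 - <<'E'
from h import *
st()
g=grab("side","s10")
cv2.imwrite("pics/s10z.png",cv2.resize(g["image"][80:260,220:420,::-1],None,fx=3.3,fy=3.3,interpolation=cv2.INTER_CUBIC))
g=grab("top","t10")
cv2.imwrite("pics/t10z.png",cv2.resize(g["image"][75:285,200:465,::-1],None,fx=3,fy=2.85,interpolation=cv2.INTER_CUBIC))
E
```

```text
t 16.25 tcp c [  8.2 -45.3 134.8] grasp c [  8.2 -45.3 153.5] rpy [-3.141e+00 -1.000e-03  2.991e+00] F [-5.8 -0.9  2. ] M [ 0.17  1.19 -0.06] w 0.0078
q [-0.09  0.59  0.11  1.77 -0.09  0.78  1.48]
```

View pics/s10z.png

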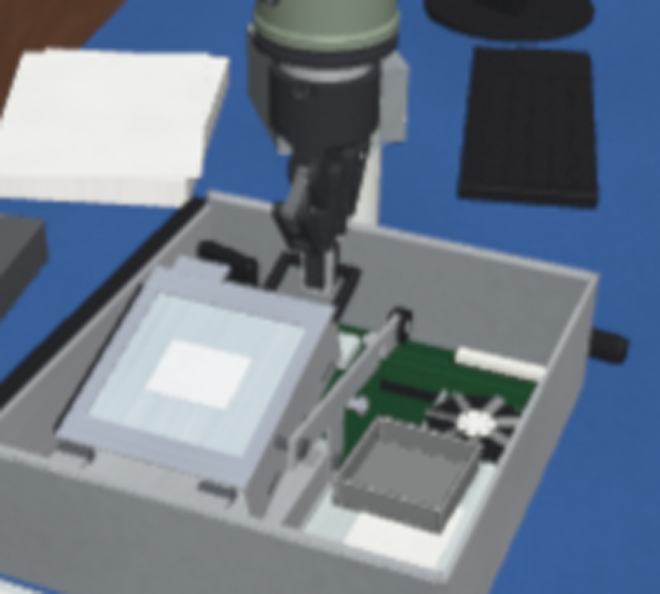

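View pics/t10z.png

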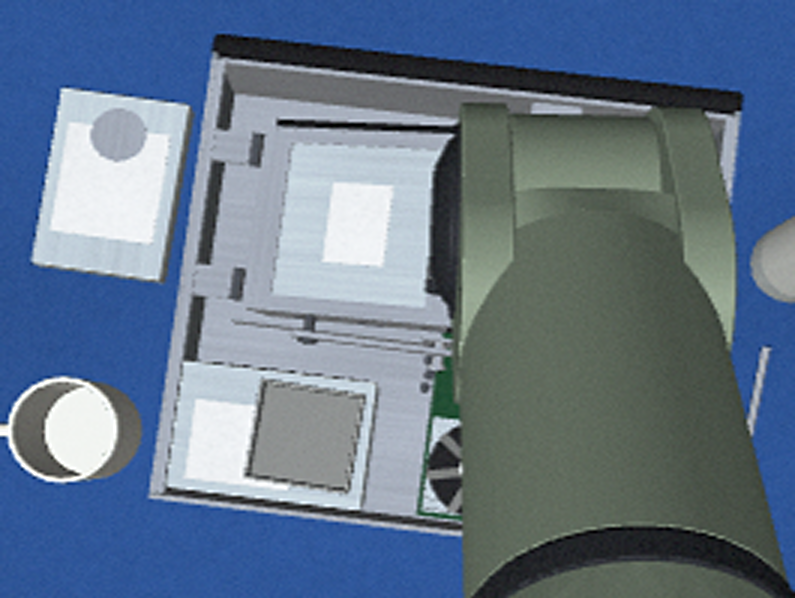

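servo_tool(
  rows=[
    [[0,-0.2,0.6,0,0,0],[0,-0.2,0.6,0,0,0],[0,-0.1,0.6,0,0,0],[0,-0.1,0.6,0,0,0],[0,-0.1,0.6,0,0,0]],
  ],
)

```text
clock: 16.98
position: [0.5916, -0.0551, 0.105]
tool_rot: [-3.141, -0.001, 2.991]
force: [-6.3, -0.4, 0.1]
grip_width: 0.0076
```

servo_tool(
  rows=[
    [[0,-0.1,0.5,0,0,0],[0,-0.1,0.5,0,0,0],[0,0,0.5,0,0,0],[0,0,0.4,0,0,0],[0,0,0.3,0,0,0]],
  ],
)

```text
clock: 17.6
position: [0.5914, -0.0571, 0.0831]
tool_rot: [-3.141, -0.001, 2.991]
force: [-6.5, -2.1, 0.7]
grip_width: 0.0081
```

```bash
python3 - <<'E'
from h import *
st()
E
```

```text
t 17.6 tcp c [  8.3 -54.   83.1] grasp c [  8.3 -54.  101.8] rpy [-3.141e+00 -1.000e-03  2.991e+00] F [-6.5 -2.1  0.7] M [-0.15  1.22  0.  ] w 0.0081
q [-0.07  0.67  0.1   1.8  -0.09  0.68  1.5 ]
```

servo_tool(
  rows=[
    [[0,0,0.3,0,0,0],[0,-0.1,0.3,0,0,0],[0,0,0.2,0,0,0],[0,0,0.2,0,0,0]],
  ],
)

```text
clock: 18.1
position: [0.5913, -0.0574, 0.0731]
tool_rot: [3.141, -0.001, 2.992]
force: [-5.1, 2.4, 0.1]
grip_width: 0.008
```

```bash
python3 - <<'E'
from h import *
st()
E
```

```text
t 18.1 tcp c [  8.2 -54.3  73.1] grasp c [  8.3 -54.3  91.8] rpy [ 3.141e+00 -1.000e-03  2.992e+00] F [-5.1  2.4  0.1] M [ 0.65  1.13 -0.1 ] w 0.008
q [-0.07  0.68  0.09  1.8  -0.1   0.66  1.5 ]
```

servo_tool(
  rows=[
    [[0,0,0.2,0,0,0],[0,0,0.1,0,0,0],[0,0,0.1,0,0,0]],
  ],
)

```text
clock: 18.48
position: [0.5915, -0.0574, 0.0708]
tool_rot: [3.141, -0.0, 2.992]
force: [-19.9, 4.2, 43.0]
grip_width: 0.008
```

```bash
python3 - <<'E'
from h import *
st()
g=grab("side","s11")
cv2.imwrite("pics/s11z.png",cv2.resize(g["image"][80:260,220:420,::-1],None,fx=3.3,fy=3.3,interpolation=cv2.INTER_CUBIC))
E
```

```text
t 18.48 tcp c [  8.4 -54.2  70.8] grasp c [  8.4 -54.2  89.5] rpy [ 3.141 -0.     2.992] F [-19.9   4.2  43. ] M [1.16 4.04 0.01] w 0.008
q [-0.07  0.69  0.09  1.8  -0.1   0.66  1.5 ]
```

View pics/s11z.png

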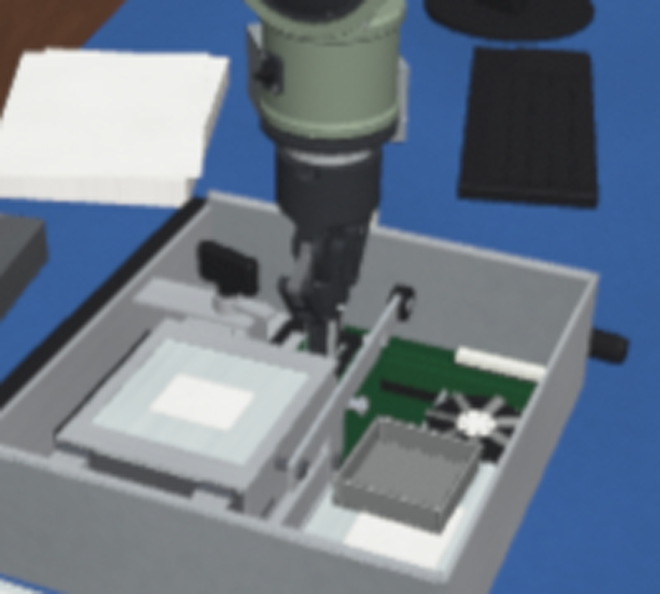

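servo_tool(
  rows=[
    [[0,0,-0.2,0,0,0],[0,0,0,0,0,0]],
  ],
)

```text
clock: 18.77
position: [0.5913, -0.0573, 0.0714]
tool_rot: [3.141, -0.001, 2.992]
force: [-5.8, 2.4, -0.1]
grip_width: 0.0082
```

servo_tool(
  rows=[
    [[0,0,0,0,0,0],[0,0,0,0,0,0],[0,0,0,0,0,0]],
  ],
  grip=-0.4,
)

```text
clock: 19.15
position: [0.592, -0.0579, 0.0715]
tool_rot: [-3.142, 0.001, 2.991]
force: [-0.2, 0.5, -0.3]
grip_width: 0.026
```

servo_tool(
  rows=[
    [[0,0,-1,0,0,0],[0,0,-2,0,0,0],[0,0,-3,0,0,0],[0,0,-3,0,0,0],[0,0,-3,0,0,0]],
  ],
)

```text
clock: 19.77
position: [0.5917, -0.0579, 0.1931]
tool_rot: [3.142, 0.001, 2.991]
force: [0.4, 0.7, -0.3]
grip_width: 0.0256
```

```bash
python3 - <<'E'
from h import *
st()
g=grab("side","s12")
cv2.imwrite("pics/s12z.png",cv2.resize(g["image"][130:260,220:370,::-1],None,fx=4.5,fy=4.5,interpolation=cv2.INTER_CUBIC))
for th in (0,.03,.06):
    for x,a in((78,165),(-62,165),(78,20)):
        yz=cage(th,a,0); print(th,(x,a),(proj(g,c2w([x,*yz]))-[220,130])*4.5)
E
```

```text
t 19.77 tcp c [  8.7 -54.7 193.1] grasp c [  8.7 -54.7 211.8] rpy [3.142e+00 1.000e-03 2.991e+00] F [ 0.4  0.7 -0.3] M [ 0.02 -0.02 -0.03] w 0.0256
q [-0.09  0.52  0.12  1.73 -0.08  0.9   1.49]
0 (78, 165) [300.743232  229.3297174]
0 (-62, 165) [541.28499494 288.37218239]
0 (78, 20) [173.423322   379.57751184]
0.03 (78, 165) [300.45357936 221.8609139 ]
0.03 (-62, 165) [541.654569   280.77008292]
0.03 (78, 20) [173.33838727 378.62654014]
0.06 (78, 165) [300.044774   214.49616715]
0.06 (-62, 165) [541.92957926 273.28169555]
0.06 (78, 20) [173.23586389 377.69648297]
```

View pics/s12z.png

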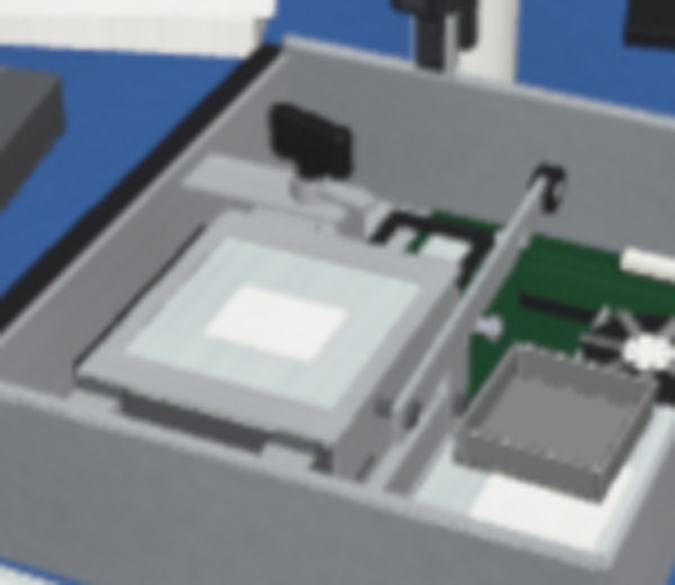

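```bash
python3 - <<'E'
from h import *
g=bot.grab_frame("side")
q=lambda p:((proj(g,c2w(p))-[220,130])*4.5).round(0)
for th in (0,.03,.06): print(th,"bail",q([8,*cage(th,205,4)]),[q([x,*cage(th,165,0)]) for x in(-16,)])
for al in (0,.05,.1): print(al,"button",q([-42,95-202*np.cos(al),82+202*np.sin(al)]))
print([q(p) for p in ([90,-62,138],[90,-62,106],[63,-62,122],[117,-62,122],[90,-15,92],[90,-40,84])])
f=grab("top","t12")
cv2.imwrite("pics/t12z.png",cv2.resize(f["image"][75:285,200:465,::-1],None,fx=3,fy=2.85,interpolation=cv2.INTER_CUBIC))
E
```

```text
0 bail [447. 227.] [array([460., 268.])]
0.03 bail [447. 217.] [array([460., 261.])]
0.06 bail [447. 208.] [array([460., 253.])]
0 button [562. 208.]
0.05 button [563. 194.]
0.1 button [564. 179.]
[array([316., 112.]), array([317., 161.]), array([360., 147.]), array([273., 127.]), array([281., 224.]), array([301., 214.])]
```

View pics/t12z.png

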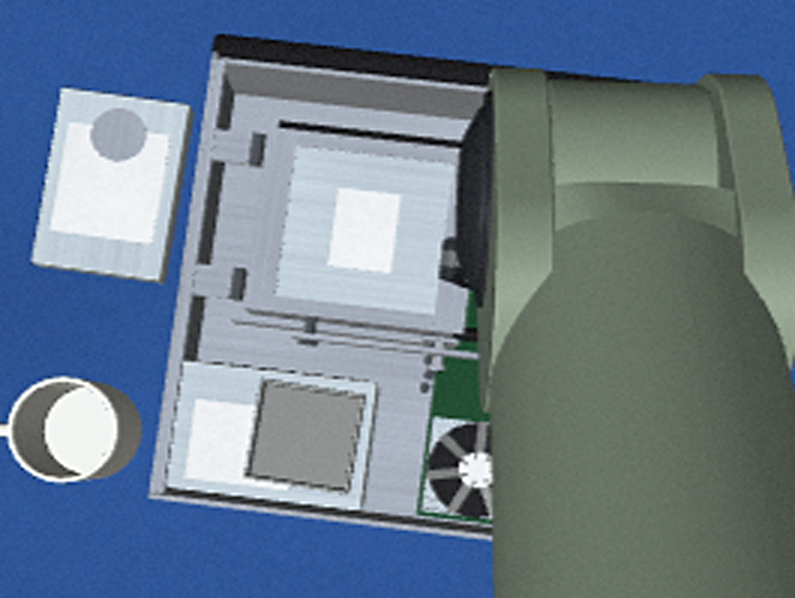

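```bash
python3 - <<'E'
from h import *
go([90,-62,180],2.656,5); st()
f=bot.grab_frame("side")
# knob long-axis from side dark mask
im=f["image"][145:185,270:305]
m=(im.max(2)<50).astype(np.uint8);n,l,s,c=cv2.connectedComponentsWithStats(m);print([(s[i].tolist(),c[i]+[270,145]) for i in range(1,n) if s[i,4]>30])
E
```

```text
tcp target [ 0.6709 -0.0775  0.1613] turn deg [ 0.1  0.2 19.2]
[[-1.61, -0.15, 0.64, 0.01, 0.04, 3.84], [-1.62, -0.04, 0.64, 0.01, 0.04, 3.84], [-1.62, 0.07, 0.64, 0.01, 0.04, 3.84], [-1.61, 0.17, 0.64, 0.01, 0.04, 3.84], [-1.59, 0.28, 0.64, 0.01, 0.04, 3.84]]
t 19.93 tcp c [  9.4 -54.6 193.3] grasp c [  9.4 -54.7 212. ] rpy [3.141e+00 3.000e-03 2.991e+00] F [ 0.7 -0.2 -1.4] M [-0.02 -0.02 -0.03] w 0.0257
q [-0.09  0.52  0.12  1.73 -0.08  0.9   1.49]
[([11, 9, 17, 15, 190], array([288.88947368, 161.34210526]))]
```

servo_tool(
  rows=[
    [[-1.6,-0.1,0.2,0,0,3.8],[-1.6,0,0.5,0,0,3.8],[-1.6,0.1,0.5,0,0,3.8],[-1.6,0.2,0.5,0,0,3.8],[-1.6,0.3,0.5,0,0,3.8]],
  ],
  grip=0.15,
)

```text
clock: 20.6
position: [0.6701, -0.0755, 0.1681]
tool_rot: [-3.141, -0.001, 2.658]
force: [-0.5, 0.1, 0.4]
grip_width: 0.0492
```

servo_tool(
  rows=[
    [[0,0,0,0,0,0]],
  ],
)

```text
clock: 20.72
position: [0.6699, -0.0756, 0.1677]
tool_rot: [-3.14, -0.002, 2.66]
force: [-0.5, 0.2, -0.9]
grip_width: 0.0491
```

```bash
python3 - <<'E'
from h import *
st();go([90,-62,121],2.656,5)
g=grab("side","s13")
cv2.imwrite("pics/s13z.png",cv2.resize(g["image"][110:240,220:370,::-1],None,fx=4.5,fy=4.5,interpolation=cv2.INTER_CUBIC))
E
```

```text
t 20.73 tcp c [ 88.7 -60.3 167.7] grasp c [ 88.7 -60.3 186.4] rpy [-3.14e+00 -2.00e-03  2.66e+00] F [-0.5  0.2 -0.9] M [ 0.01  0.04 -0.03] w 0.0491
q [-0.1   0.68  0.2   1.52 -0.16  0.96  1.24]
tcp target [ 0.6709 -0.0775  0.1023] turn deg [-0.1 -0.1  0.2]
[[-0.04, -0.02, 1.31, -0.01, -0.02, 0.04], [-0.04, -0.02, 1.31, -0.01, -0.02, 0.04], [-0.04, -0.02, 1.31, -0.01, -0.02, 0.04], [-0.04, -0.02, 1.31, -0.01, -0.02, 0.04], [-0.04, -0.02, 1.31, -0.01, -0.02, 0.04]]
```

View pics/s13z.png

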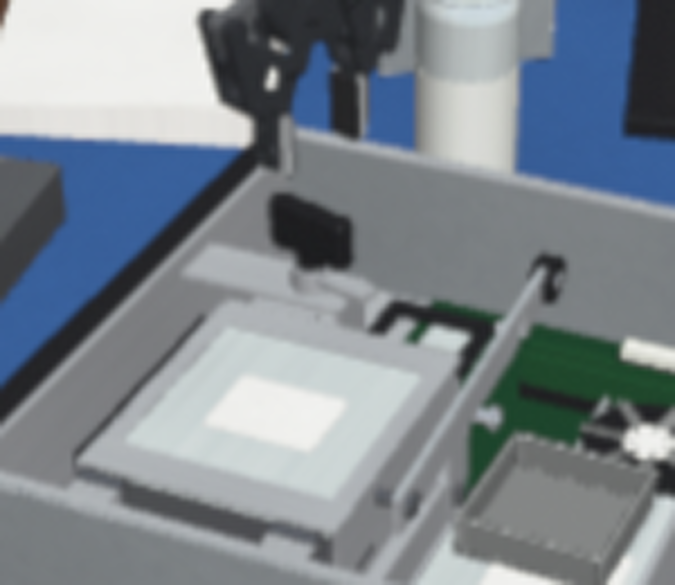

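servo_tool(
  rows=[
    [[-0.1,0,1.3,0,0,0],[-0.1,-0.1,1.3,0,0,0],[0,0,1.3,0,0,0],[0,0,1.3,0,0,0],[0,0,1.3,0,0,0]],
  ],
)

```text
clock: 21.4
position: [0.6713, -0.0773, 0.1033]
tool_rot: [-3.141, -0.0, 2.66]
force: [0.0, 0.2, 0.2]
grip_width: 0.049
```

servo_tool(
  rows=[
    [[0,0,0,0,0,0],[0,0,0,0,0,0],[0,0,0,0,0,0],[0,0,0,0,0,0]],
  ],
  grip=-1,
  squeeze=40,
)

```text
clock: 21.9
position: [0.672, -0.077, 0.1047]
tool_rot: [3.141, 0.001, 2.66]
force: [5.1, 1.9, -2.1]
grip_width: 0.0136
```

```bash
python3 - <<'E'
from h import *
st()
g=grab("side","s14")
cv2.imwrite("pics/s14z.png",cv2.resize(g["image"][110:240,220:370,::-1],None,fx=4.5,fy=4.5,interpolation=cv2.INTER_CUBIC))
E
```

```text
t 21.9 tcp c [ 91.  -61.3 104.7] grasp c [ 91.  -61.3 123.4] rpy [3.141e+00 1.000e-03 2.660e+00] F [ 5.1  1.9 -2.1] M [ 0.46 -0.92  0.05] w 0.0136
q [-0.09  0.75  0.19  1.56 -0.17  0.84  1.25]
```

View pics/s14z.png

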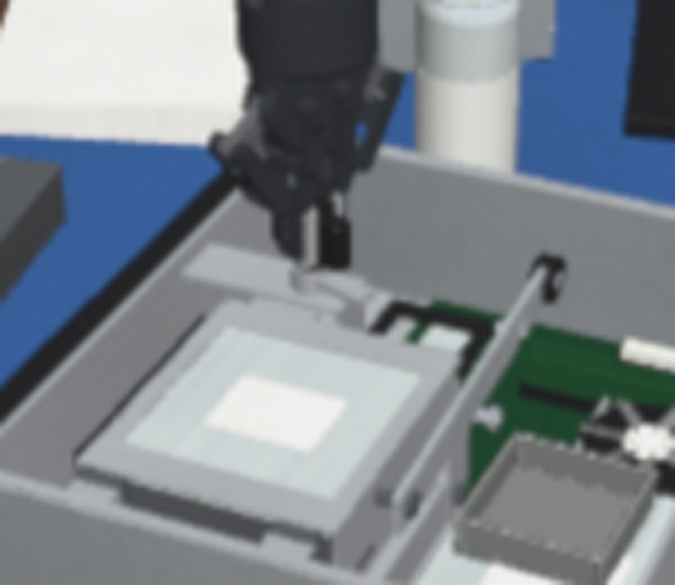

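servo_tool(
  rows=[
    [[0,0,0,0,0,5],[0,0,0,0,0,7],[0,0,0,0,0,7],[0,0,0,0,0,7],[0,0,0,0,0,7]],
  ],
)

```text
clock: 22.58
position: [0.6722, -0.0767, 0.1048]
tool_rot: [3.14, 0.0, 2.08]
force: [5.9, 3.8, -4.3]
grip_width: 0.0138
```

servo_tool(
  rows=[
    [[0,0,0,0,0,7],[0,0,0,0,0,7],[0,0,0,0,0,7],[0,0,0,0,0,7],[0,0,0,0,0,6]],
  ],
)

```text
clock: 23.2
position: [0.6726, -0.0766, 0.1048]
tool_rot: [3.139, -0.001, 1.487]
force: [8.7, 2.5, -5.2]
grip_width: 0.0135
```

```bash
python3 - <<'E'
from h import *
st()
E
```

```text
t 23.2 tcp c [ 91.6 -60.8 104.8] grasp c [ 91.5 -60.8 123.5] rpy [ 3.139e+00 -1.000e-03  1.487e+00] F [ 8.7  2.5 -5.2] M [ 0.66 -1.94  0.08] w 0.0135
q [-0.27  0.81  0.49  1.57 -0.46  0.88  0.31]
```

Expected stop is at yaw about 1.418, 4° further. I'll go on in small steps and watch the moment.

servo_tool(
  rows=[
    [[0,0,0,0,0,2],[0,0,0,0,0,2],[0,0,0,0,0,1],[0,0,0,0,0,0]],
  ],
)

```text
clock: 23.7
position: [0.6727, -0.0765, 0.1048]
tool_rot: [3.139, -0.001, 1.404]
force: [9.0, 2.6, -4.5]
grip_width: 0.0137
```

```bash
python3 - <<'E'
from h import *
st()
E
```

```text
t 23.7 tcp c [ 91.6 -60.8 104.8] grasp c [ 91.6 -60.8 123.5] rpy [ 3.139e+00 -1.000e-03  1.404e+00] F [ 9.   2.6 -4.5] M [ 0.66 -2.02  0.17] w 0.0137
q [-0.28  0.81  0.51  1.57 -0.48  0.89  0.24]
```

servo_tool(
  rows=[
    [[0,0,0,0,0,2],[0,0,0,0,0,2],[0,0,0,0,0,0]],
  ],
)

```text
clock: 24.08
position: [0.6727, -0.0765, 0.1048]
tool_rot: [3.139, -0.001, 1.335]
force: [8.6, 1.9, -3.2]
grip_width: 0.0135
```

```bash
python3 - <<'E'
from h import *
st()
E
```

```text
t 24.07 tcp c [ 91.6 -60.7 104.8] grasp c [ 91.6 -60.8 123.5] rpy [ 3.139e+00 -1.000e-03  1.335e+00] F [ 8.6  1.9 -3.2] M [ 0.55 -1.86  1.57] w 0.0135
q [-0.29  0.82  0.53  1.57 -0.5   0.89  0.18]
```

servo_tool(
  rows=[
    [[0,0,0,0,0,-2],[0,0,0,0,0,0]],
  ],
)

```text
clock: 24.32
position: [0.6727, -0.0765, 0.1048]
tool_rot: [3.139, -0.001, 1.371]
force: [9.9, 3.4, -5.1]
grip_width: 0.0136
```

servo_tool(
  rows=[
    [[0,0,0,0,0,0],[0,0,0,0,0,0],[0,0,0,0,0,0],[0,0,0,0,0,0]],
  ],
  grip=0,
)

```text
clock: 24.82
position: [0.6714, -0.0774, 0.1043]
tool_rot: [-3.142, 0.0, 1.368]
force: [0.4, 0.3, 0.0]
grip_width: 0.0425
```

servo_tool(
  rows=[
    [[0,0,-2,0,0,0],[0,0,-4,0,0,0],[0,0,-4,0,0,0],[0,0,-4,0,0,0],[0,0,-4,0,0,0]],
  ],
)

```text
clock: 25.45
position: [0.6712, -0.0775, 0.2873]
tool_rot: [3.14, -0.0, 1.368]
force: [0.2, 1.1, -0.8]
grip_width: 0.043
```

servo_tool(
  rows=[
    [[-3,-2,0,0,0,0],[-4,-3,0,0,0,0],[-4,-3,0,0,0,0],[-4,-3,0,0,0,0],[-4,-3,0,0,0,0]],
  ],
)

```text
clock: 26.08
position: [0.4947, -0.2364, 0.2857]
tool_rot: [3.14, -0.0, 1.368]
force: [1.2, -0.5, 0.4]
grip_width: 0.0427
```

servo_tool(
  rows=[
    [[-4,-3,0,0,0,0],[-4,-3,0,0,0,0],[-4,-3,0,0,0,0],[-3,-2,0,0,0,0],[0,0,0,0,0,0]],
  ],
)

```text
clock: 26.7
position: [0.356, -0.362, 0.2858]
tool_rot: [3.14, 0.001, 1.364]
force: [0.6, 1.1, -0.4]
grip_width: 0.0426
```

```bash
python3 - <<'E'
from h import *
st()
g=grab("side","s15")
cv2.imwrite("pics/s15z.png",cv2.resize(g["image"][110:240,220:370,::-1],None,fx=4.5,fy=4.5,interpolation=cv2.INTER_CUBIC))
f=grab("top","t15")
cv2.imwrite("pics/t15z.png",cv2.resize(f["image"][75:285,200:465,::-1],None,fx=3,fy=2.85,interpolation=cv2.INTER_CUBIC))
E
```

```text
t 26.7 tcp c [-177.8 -391.2  285.8] grasp c [-177.9 -391.2  304.5] rpy [3.140e+00 1.000e-03 1.364e+00] F [ 0.6  1.1 -0.4] M [ 0.07 -0.05 -0.04] w 0.0426
q [ 0.11  0.34  0.74  1.86 -0.27  1.03  0.75]
```

View pics/s15z.png

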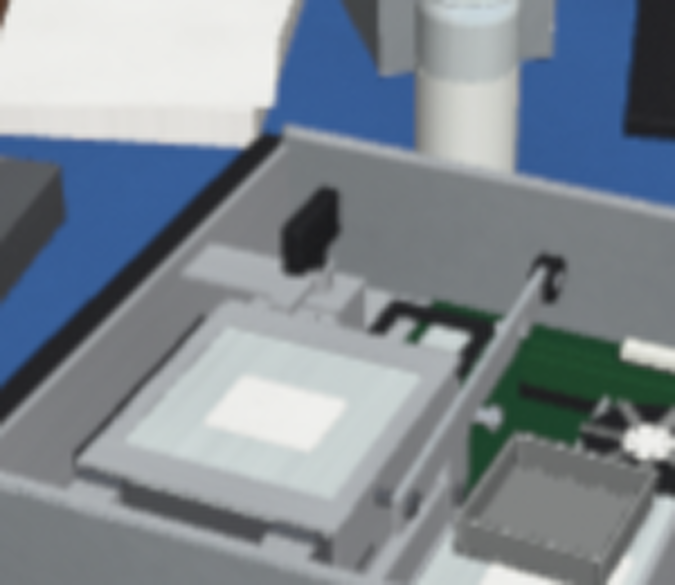

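View pics/t15z.png

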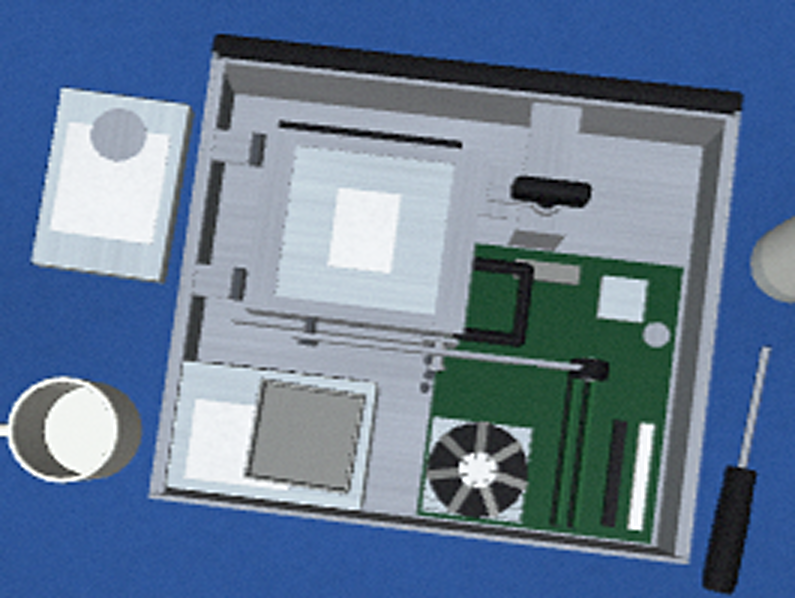

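```bash
cat > k.py <<'E'
from h import *
def knob():
    for _ in range(2):
        f=bot.grab_frame("top");im=f["image"];R=slice(110,165),slice(360,405)
        m=(im[R].max(2)<60).astype(np.uint8);n,l,s,c=cv2.connectedComponentsWithStats(m)
        i=1+np.argmax(s[1:,4]);ys,xs=np.nonzero(l==i)
        P=np.array([w2c(onz(f,x+360,y+110,.138))[:2] for x,y in zip(xs,ys)])
        w,v=np.linalg.eigh(np.cov(P.T));d=v[:,1];print("n",len(P),"centre",P.mean(0).round(1),"sd",np.sqrt(w).round(1),"angle to +y deg (cw short +)",round(np.degrees(np.arctan2(-d[0],d[1])*1) ,1),d.round(3))
    return f
E
python3 - <<'E'
from k import *
f=knob();im=f["image"]
im0=cv2.imread("pics/t1.png")[:,:,::-1]
R=slice(155,200),slice(345,385)
m=(im[R].max(2)<45)
ys,xs=np.nonzero(m);print(xs.min()+345,xs.max()+345,ys.min()+155,ys.max()+155)
print(w2c(onz(f,(527/3)+199.7,302/2.85+74.7,.093)))
E
```

```text
n 224 centre [ 86.2 -60.8] sd [ 5.3 14.7] angle to +y deg (cw short +) 1.2 [-0.022  1.   ]
n 223 centre [ 86.2 -60.9] sd [ 5.3 14.7] angle to +y deg (cw short +) 1.0 [-0.018  1.   ]
351 377 165 196
[  9.69332515 -57.33232671  93.        ]
```

```bash
python3 - <<'E'
from h import *
f=grab("top","t16");a=cv2.imread("pics/t1.png")[:,:,::-1].astype(int);b=f["image"].astype(int)
d=np.abs(a-b).max(2)>60
for n,(x,y,w,h) in dict(mug=(185,200,62,50),disk=(205,100,58,75),duster=(445,135,65,50),driver=(433,195,27,90),dish=(280,205,45,45)).items(): print(n,d[y:y+h,x:x+w].sum())
st();bot.job_done()
E
```

```text
mug 0
disk 3
duster 0
driver 0
dish 0
t 26.95 tcp c [-175.4 -388.2  284.5] grasp c [-175.4 -388.2  303.2] rpy [ 3.141 -0.     1.37 ] F [ 0.1 -0.3 -0.5] M [ 0.06 -0.01  0.01] w 0.0426
q [ 0.11  0.34  0.74  1.86 -0.27  1.03  0.75]
the job is handed in; nothing more can be done
```

The cage is down, the clamp knob is turned to its stop, and the job is handed in at about 27 s; no verdict was reported. I lifted the stay off its stud by the button and rested it unlocked. I then lowered the cage by its bail to the hard stop, turned the knob clockwise, and moved the arm clear.

**Last checks**
- **Cage:** it stopped firmly, with 43 N at the wrist (limit 120 N). My reading at the stop was about 1.5 mm above the nominal home height, in line with the roughly 2 mm offset I saw along the whole arc. The cage edge in the side picture matched the fully home position.
- **Knob:** the turning moment jumped to 1.6 N m at the stop. I backed the gripper off 2° before opening it. The top picture then showed the grip about 1° short of straight; I put about half of that down to perspective.
- **Tongue:** the side picture shows it over the cage's ear.
- **Bystanders:** the mug, duster, screwdriver, dish and spare disk show no change from their first pictures.

**Two things that did not quite agree**
- The knob started at about 0.33 rad, not 0, but its tongue did not block the cage.
- My estimates of the bail's position from the two cameras differed by about 3 mm.

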